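# Stand the dough card in the slot that takes it fully

### The job

Take the white dough card that leans on the sloped rest and stand it upright on its long straight edge in one of the two empty outer slots of the wire rack, fully down and roughly centred along the slot. One of these slots has a thick spacer strip left in its bottom, which would hold the card too high: the card must go in the other one. Set it down without forcing it, let go, and leave the card in the middle slot and the other things as they are.

Things in the scene. Friction and masses are not known exactly. Their poses are not given: they have to be found in the camera images.
- card: The dough card to store: flat white plastic, 90 (its x) by 118 (its y) by 8 mm (its z), about 30 g. Origin: middle of the face z = 0; the other face is z = 8 mm. Long straight edge at x = -45 mm; the other long edge at x = +45 mm is straight for its middle 45 mm, then curves away. It starts leaning on the rest, 35 degrees from vertical: +x points up the slope, z into the rest.
- card_foot (a point): Middle of the card's long straight edge, half way through its thickness (card axes).
- card_top (a point): Middle of the card's upper edge, half way through its thickness, 90 mm from card_foot (card axes). The upper 40 mm of the card stick out free above the rest, for both fingers.
- rest: Fixed sloped rest of bent steel sheet on wire legs, 130 mm wide (its y). Origin on the worktop. The sheet rises from (30, 0, 35) mm along (-0.574, 0, 0.819) for 50 mm, so it leans 35 degrees to its own -x side (the robot's). The card's straight edge stands on a ledge at its foot behind a lip 10 mm high: draw the card out along the slope.
- rack: Fixed wire rack, base 160 (x) by 130 mm (y) on feet; origin on the worktop under its centre, top of base plate at z = 30 mm. Three slots run along its y, centred at x = -55, 0, +55 mm; each is the 12.5 mm gap between two wire hoops (5 mm round wire, 101 mm long along y, tops at z = 75 mm). The middle slot holds the stored card.
- slot_near (a point): Floor (base plate) at the middle of the outer slot on the robot's side, rack x = -55 mm (rack axes). In one of the outer slots a fixed white spacer strip, 20 mm thick, 10 wide, 88 long, lies on the floor: a card stops with its edge at z = 50 mm there. The other is empty: edge at z = 30 mm. Which is which changes and no pose tells it: feel it by lowering the card gently, or look.
- slot_far (a point): Floor (base plate) at the middle of the outer slot on the far side, rack x = +55 mm (rack axes). Has the spacer strip if the near slot is empty, and the other way round.
- stored_card: A second, equal dough card that already stands on its straight edge in the middle slot of the rack, top about 120 mm above the worktop; leave it there. Loose in its slot, it may lean a few degrees. Same axes as the card.
- flour_shaker: Dented aluminium flour shaker, diameter 74, 116 mm high, loose, stands behind the rest; bystander. Origin: centre of its underside, z up.
- prep_bowl: Spun steel bowl, diameter 125, 47 mm high, loose, behind the rack; bystander. Origin: centre of its underside, z up.

How it is judged (in metres and radians):
On the way:
1. the card has been lifted off the rest, its straight edge more than 80 mm above the worktop (height (world z) of card_foot above 0.08 m), for 0.1 s.
At the end, for the whole second after the job is handed in: The card is at rest, let go, upright in an outer slot: its straight edge under 38 mm above the worktop (not on the spacer), within 9 mm of the slot's centre line and 25 mm of the middle of its length; its plane within 12 degrees of vertical and of the slot ((x of card_foot in the frame of rack between -0.064 and -0.046 m or x of card_foot in the frame of rack between 0.046 and 0.064 m) and z of card_foot in the frame of rack between 0.025 and 0.038 m and y of card_foot in the frame of rack between -0.025 and 0.025 m and angle between card's own x axis and vertical below 0.22 rad and angle between the z axis of card and the x axis of rack, either way round below 0.22 rad and linear speed of card below 0.02 m/s and contact force between card and the fingers below 0.1 N); the robot touches nothing.
It fails at once if the card is pressed against the rack with more than 30 N (contact force between card and rack above 30 N).
It fails at once if the stored card in the middle slot is shifted by more than 20 mm or leans by more than 17 degrees (distance of stored_card from where it was at the start of the episode above 0.02 m or angle between stored_card's own x axis and vertical above 0.3 rad).
It fails at once if the flour shaker is shifted by more than 30 mm or tipped (distance of flour_shaker from where it was at the start of the episode above 0.03 m or angle between flour_shaker's own z axis and vertical above 0.4 rad).
It fails at once if the steel bowl is shifted by more than 30 mm (distance of prep_bowl from where it was at the start of the episode above 0.03 m).
It also fails if it takes over 48 s, if anything falls off the work surface, if the arm or the gripper's body presses on something with over 40 N, if the wrist force passes 120 N, or if a joint passes its speed limit or range.

### The arm

A 6-joint arm with a two-finger parallel gripper is mounted at the origin on a cart in front of the work surface, level with it; the furniture and walls round the work are solid. World frame = base frame: x ahead of the robot, y to its left, z up, the work surface at z = 0. Lengths are in m, angles in degrees, forces in N, time in s.
With the tool pointing down it reaches from about 0.35 to 0.875 m from the base axis. Payload 4.2 kg.
Tool frame: the origin (TCP) lies midway between the tips of the shut fingers; the grasp point (between the pads) lies 19 mm behind it; z points along the fingers, y is the line along which they close (so a half turn about z gives the same grasp; the last joint's range is limited). The gripper opens to 87 mm and grips with 3 to 60 N. Pads are 19 mm wide; open, the fingers measure 117 mm over their backs; the gripper's body (75 mm by 190 mm) begins 51 mm behind the grasp point.
Start: joints at [84.488, 22.042, 0.453, 0, -68.411, -14.817], TCP at [0.217, 0.586, 0.223] pointing down, gripper open.
Joint ranges: [-179.83, 179.83], [-69.29, 118.12], [-61.27, 80.66], [-181.25, 117.63], [-171.15, -9.14], [-177.46, 177.46]. Speed limits (degrees/s): [159.86, 159.86, 180, 180, 180, 180].

### API

Orientations are given as a 3x3 rotation matrix whose columns are the frame's x, y, z axes.
In Python, from station import r, vision, telemetry gives the robot as it stands (r), with the cameras (vision) and the readings (telemetry).
- The arm moves only by the tool run_rows, called after "Request:" as a command line: name --argument value ..., lists and objects as JSON in quotes. Schema: {"type":"object","properties":{"rows":{"type":"object","properties":{"ticks":{"type":"array","items":{"type":"array","items":{"type":"number"},"minItems":7,"maxItems":7},"minItems":1,"maxItems":8}},"additionalProperties":false,"required":["ticks"]},"only":{"type":"string"},"quiet":{"type":"boolean"},"lines":{"type":"string"}},"required":["rows"],"additionalProperties":false}. rows is an object whose key "ticks" holds a list of rows, 1 to 8 of them, each of 7 numbers: the opening from 0.0 (shut) to 1.0 (fully open), then dx, dy, dz in a scale on which 1.0 is 60 cm, then a rotation vector rx, ry, rz in shares of pi rad (1.0 is pi rad); each row is the pose to reach, as a shift and turn from the pose commanded when the call began, along the tool's axes at that moment; what a row does not reach only later rows make up. A row lasts 1/10 s, in which the tool goes at most 0.05 m and 8.59 degrees, less where a joint would pass 70% of its speed; a pose out of reach is approached as far as the arm can. The fingers move at their own pace and stop on an object; the grip force is fixed at half the most. Time passes only in rows, so rows that do not move let the fingers close. The tool returns the time, the measured TCP pose, the force, the opening and the grip force at its end. only (a regular expression) keeps the lines of the reply that match it, lines (a string "A,B") keeps lines A to B, and quiet returns only ok. Shift and turn numbers lie between -1 and 1, and a call with a number outside is refused. Input that does not fit is refused with a message, and nothing moves.
- telemetry.sense(): the state, without advancing time (a new reading comes with each control period).
- vision.capture(name): name is "scene" or "top" or "wrist"; returns a dict with "pixels" (420x560x3 uint8, red, green, blue), "z_map" (420x560 float32, m along the optical axis (not along the pixel's ray), 0 where there is no reading), "K" (3x3 intrinsics, pixels), "distortion" ([k1, k2, p1, p2, k3] as OpenCV has them; the pictures are not rectified), "world_from_camera" (4x4, takes a point from camera to world coordinates). Camera axes: x right, y up, looking along -z (the intrinsics and any distortion apply to the point x, -y, -z); pixel columns grow to the right and rows downward; lengths in m; the calibration is good to about 2 mm. A picture is of the moment at which its call begins.
- r.finish_job(): hands the job in; it is judged then, once.
The state is a dict: "time_s": time; "joints": joint angles; "joint_velocities": joint speeds; "effort": joint torques, N m; "tcp_pos": TCP position; "ee_rot": TCP orientation; "wrist_force": force on the tool from outside, world axes, zero at the start; "moment": the same for the moment, N m; "gripper_width": opening from 0.0 (shut) to 1.0 (fully open); "gripper_force": force on a finger pad.
Only numpy, scipy, OpenCV 4.12 (cv2) and the standard library are available. Lean on these libraries where they do the work, as an engineer would, in place of code of your own. Each camera call takes 0.05 s, during which the arm holds its last target. There are 200 camera calls.

## Working session

There is one attempt and no reset: what is moved stays moved. The work goes in short steps, Python scripts to look and compute and a tool call to move; the robot and the scene stay as the last step left them, time stands still between calls to the robot, and variables do not carry over. Pictures are saved under pics/ and viewed, at most 10 in all, crops included, and the job is handed in when it is done.

```bash
ls; mkdir -p pics; python3 - <<'E'
from station import r, vision, telemetry
import cv2,numpy as np
a=vision.capture("scene");b=vision.capture("top")
np.savez("c0.npz",**{f"{n}_{k}":v for n,c in(("scene",a),("top",b)) for k,v in c.items()})
for n,c in(("scene",a),("top",b)):
    cv2.imwrite(f"pics/{n}0.png",c["pixels"][:,:,::-1]);print(n,c["K"].tolist(),c["distortion"],c["world_from_camera"].round(3).tolist(),(c["z_map"]>0).mean())
s=telemetry.sense();print(s["time_s"],s["ee_rot"],s["tcp_pos"])
E
```

```text
pics
station.py
scene [[447.8562478564211, 0.0, 276.85681677118], [0.0, 447.8562478564211, 206.77453920766305], [0.0, 0.0, 1.0]] [-0.03567077  0.          0.          0.          0.        ] [[-0.777, 0.478, -0.41, 0.158], [-0.63, -0.585, 0.511, 0.479], [0.004, 0.655, 0.755, 0.864], [0.0, 0.0, 0.0, 1.0]] 0.9960926870748299
top [[410.00792450447125, 0.0, 284.33586082415775], [0.0, 410.00792450447125, 214.00075511850096], [0.0, 0.0, 1.0]] [0.03009654 0.         0.         0.         0.        ] [[-0.137, 0.969, -0.205, 0.397], [-0.991, -0.133, 0.031, -0.039], [0.003, 0.207, 0.978, 0.939], [0.0, 0.0, 0.0, 1.0]] 0.9960544217687075
0.1 [[ 9.37658187e-01 -3.47558235e-01 -6.30894633e-04]
 [-3.47558801e-01 -9.37656296e-01 -1.88404568e-03]
 [ 6.32532663e-05  1.98586384e-03 -9.99998026e-01]] [0.21690605 0.5855686  0.2215566 ]
```

View pics/scene0.png

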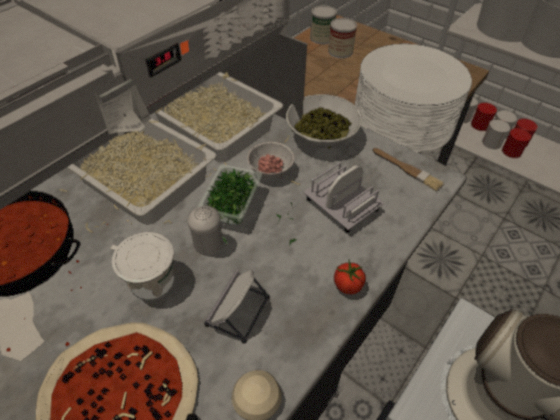

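View pics/top0.png

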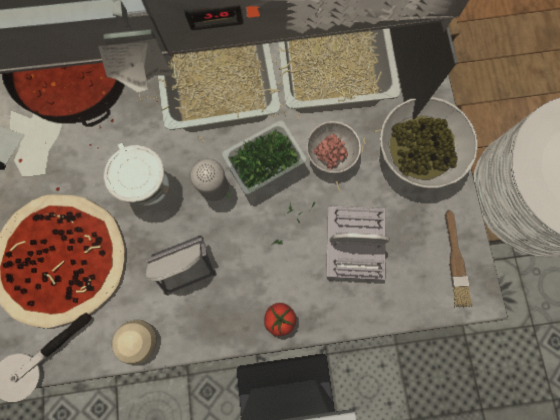

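The scene shows the card on the rest at about (238,305) and the rack at (343,195), with the shaker at (205,230). In the top view the card is at (175,262), the rack at (357,243) and the bowl at (333,148). Next: enlarged crops, and points from the depth map.

```bash
cat > h.py <<'E'
import numpy as np,cv2
def ray(c,uv):
    uv=np.asarray(uv,float).reshape(-1,1,2)
    p=cv2.undistortPoints(uv,c["K"],c["distortion"]).reshape(-1,2)
    d=np.c_[p[:,0],-p[:,1],-np.ones(len(p))]; T=c["world_from_camera"]
    return T[:3,3],d@T[:3,:3].T
def plane(c,uv,z):
    o,d=ray(c,uv); return o+d*((z-o[2])/d[:,2:3])
def cloud(c,box):
    u0,v0,u1,v1=box; V,U=np.mgrid[v0:v1,u0:u1]; uv=np.c_[U.ravel(),V.ravel()]
    o,d=ray(c,uv); return uv,o+d*c["z_map"][V,U].ravel()[:,None]
def tri(c1,uv1,c2,uv2):
    (o1,d1),(o2,d2)=ray(c1,uv1),ray(c2,uv2); out=[]
    for a,b in zip(d1,d2):
        t=np.linalg.lstsq(np.c_[a,-b],o2-o1,rcond=None)[0]
        p,q=o1+a*t[0],o2+b*t[1]; out.append(np.r_[(p+q)/2,np.linalg.norm(p-q)])
    return np.array(out)
def load(f):
    z=np.load(f); return [{k:z[f"{n}_{k}"] for k in("pixels","z_map","K","distortion","world_from_camera")} for n in("scene","top")]
E
python3 - <<'E'
from h import *
S,T=load("c0.npz")
f=lambda c,b:cv2.resize(c["pixels"][b[1]:b[3],b[0]:b[2],::-1],(400,300),interpolation=cv2.INTER_CUBIC)
sr,sk,tr,tk=(190,255,290,330),(290,150,390,225),(130,225,230,300),(307,205,407,280)
cv2.imwrite("pics/mos.png",np.vstack([np.hstack([f(S,sr),f(S,sk)]),np.hstack([f(T,tr),f(T,tk)])]))
# card and stored-card planes, from white pixels
for n,c,b in(("S rest",S,sr),("T rest",T,tr),("S rack",S,sk),("T rack",T,tk)):
    uv,P=cloud(c,b); px=c["pixels"][uv[:,1],uv[:,0]].astype(int)
    m=(px.min(1)>125)&(P[:,2]>.03); Q=P[m]; print(n,m.sum(),Q.min(0).round(3),Q.max(0).round(3))
    if "rest" in n:
        ce=np.median(Q,0)
        for _ in range(3):
            u,s,vt=np.linalg.svd(Q-Q.mean(0),full_matrices=False); e=abs((Q-Q.mean(0))@vt[2]); Q=Q[e<.006]
        print(" normal",vt[2].round(3),"centroid",Q.mean(0).round(4),len(Q))
    h=P[P[:,2]>.11]; print(" high",len(h),h.mean(0).round(3) if len(h) else 0)
E
```

```text
S rest 15 [0.473 0.149 0.067] [0.524 0.209 0.114]
 normal [-0.773 -0.247 -0.584] centroid [0.4798 0.195  0.1063] 15
 high 144 [0.388 0.262 0.331]
T rest 993 [ 0.397 -0.039  0.04 ] [0.553 0.242 0.939]
 normal [-0.803 -0.202 -0.561] centroid [0.506  0.1787 0.079 ] 373
 high 134 [0.46  0.117 0.328]
S rack 86 [ 0.44  -0.244  0.048] [ 0.516 -0.164  0.123]
 high 153 [ 0.454 -0.113  0.224]
T rack 1544 [ 0.397 -0.294  0.03 ] [ 0.592 -0.039  0.939]
 high 199 [ 0.491 -0.197  0.204]
```

View pics/mos.png

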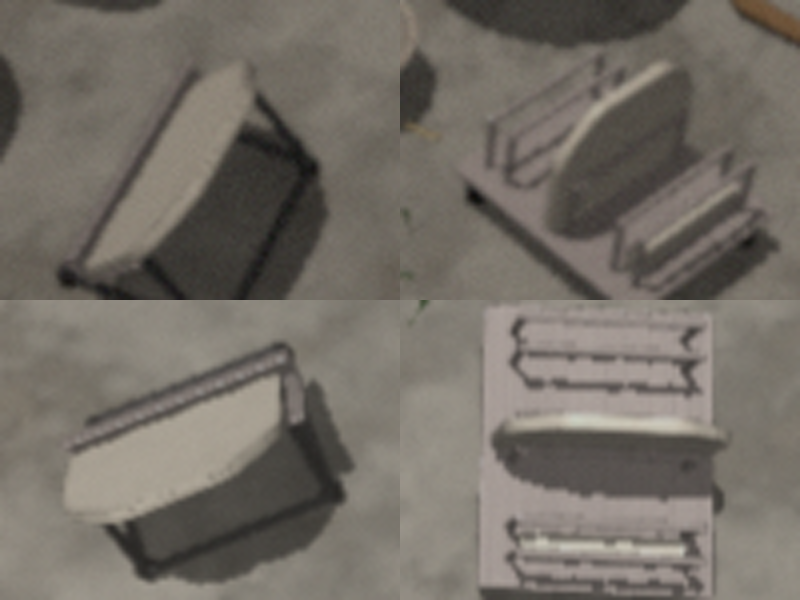

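The spacer (white strip) shows in the rack's robot-side slot in both views, top-view px (357,268). So the far slot is the empty one. Now I'll measure the card and the rack.

```bash
cat > m.py <<'E'
from h import *
S,T=load("c0.npz")
def rack(c,b,name):
    uv,P=cloud(c,b); q=P[(P[:,2]>.022)&(P[:,2]<.036)&(P[:,0]<.7)]
    r_=cv2.minAreaRect((q[:,:2]*1000).astype(np.float32)); print(name,"plate rect mm",r_,"z med",np.median(q[:,2]).round(4))
    h=P[(P[:,2]>.066)&(P[:,2]<.08)]; print("  hoop pts",len(h)); return q,h
rack(T,(295,190,420,300),"T"); rack(S,(285,140,400,240),"S")
def card(c,b,name):
    uv,P=cloud(c,b); px=c["pixels"][uv[:,1],uv[:,0]]
    g=px.mean(1); ok=(P[:,2]>.045)&(P[:,2]<.125)
    t,_=cv2.threshold(g[ok].astype(np.uint8).reshape(-1,1),0,255,cv2.THRESH_OTSU)
    m=ok&(g>t); lab=np.zeros((b[3]-b[1],b[2]-b[0]),np.uint8); lab[uv[:,1]-b[1],uv[:,0]-b[0]]=m
    n,L,st,_=cv2.connectedComponentsWithStats(lab); k=1+np.argmax(st[1:,4]); m=L.ravel()==k
    core=cv2.erode((L==k).astype(np.uint8),np.ones((5,5))).ravel()>0
    Q=P[core]; print(name,"otsu",t,"area",m.sum(),"core",len(Q))
    mu=Q.mean(0); vt=np.linalg.svd(Q-mu)[2]; n_=vt[2]*-np.sign(vt[2][2]); e=(Q-mu)@n_
    print("  normal",n_.round(3),"tilt",np.degrees(np.arcsin(-n_[2])).round(1),"rms",e.std().round(4))
    cx=np.array([0,0,1.])-n_*n_[2]; cx/=np.linalg.norm(cx); cy=np.cross(n_,cx)
    o,d=ray(c,uv[m]); X=o+d*(((mu-o)@n_)/(d@n_))[:,None]   # mask pixels on the plane
    a,bb=(X-mu)@cx,(X-mu)@cy
    print("  extents x",np.percentile(a,[0,1,99,100]).round(4),"y",np.percentile(bb,[0,1,99,100]).round(4))
    top=mu+cx*np.percentile(a,99.7)+cy*(bb.min()+bb.max())/2
    print("  top middle (seen face)",top.round(4),"yaw",np.degrees(np.arctan2(-n_[1],-n_[0])).round(2),"mu",mu.round(4))
card(T,(130,225,230,300),"T"); card(S,(190,255,290,330),"S")
E
python3 m.py
```

```text
T plate rect mm ((503.4511413574219, -216.49383544921875), (128.4517822265625, 162.1140899658203), 79.12901306152344) z med 0.0301
  hoop pts 629
S plate rect mm ((560.0873413085938, -241.21726989746094), (202.99009704589844, 314.35552978515625), 55.890541076660156) z med 0.0305
  hoop pts 536
T otsu 128.0 area 989 core 602
  normal [-0.797 -0.196 -0.571] tilt 34.8 rms 0.0007
  extents x [-0.049  -0.0452  0.047   0.0498] y [-0.0586 -0.0566  0.0576  0.0599]
  top middle (seen face) [0.4766 0.1722 0.1223] yaw 13.82 mu [0.5035 0.1782 0.0826]
S otsu 108.0 area 754 core 342
  normal [-0.793 -0.208 -0.573] tilt 35.0 rms 0.0005
  extents x [-0.0536 -0.0522  0.047   0.0495] y [-0.0681 -0.0657  0.0515  0.0549]
  top middle (seen face) [0.4717 0.1717 0.1303] yaw 14.7 mu [0.4968 0.1852 0.0908]
```

```bash
cat > m2.py <<'E'
from h import *
S,T=load("c0.npz")
uv,P=cloud(T,(130,225,230,300)); _,P2=cloud(S,(190,255,290,330))
for name,X in(("T",P),("S",P2)):
    mu=np.array([.5035,.1782,.0826]) ; n=np.array([-.797,-.200,-.571]); n/=np.linalg.norm(n)
    for k in(.004,.002,.002):
        q=X[(abs((X-mu)@n)<k)&(np.linalg.norm(X-mu,axis=1)<.08)&(X[:,2]>.05)]; mu=q.mean(0); n=np.linalg.svd(q-mu)[2][2]; n*=-np.sign(n[2])
    cx=np.array([0,0,1.])-n*n[2]; cx/=np.linalg.norm(cx); cy=np.cross(n,cx)
    a,b=(q-mu)@cx,(q-mu)@cy; mid=(np.percentile(b,.3)+np.percentile(b,99.7))/2
    t=a[abs(b-mid)<.02].max(); print(name,len(q),"n",n.round(3),"ywidth",np.ptp(b).round(4),"top face mid",(mu+cx*t+cy*mid).round(4),"top centre",(mu+cx*t+cy*mid+n*.004).round(4))
# rack plate
for name,c,b in(("T",T,(310,195,400,295)),("S",S,(295,150,390,235))):
    uv,P=cloud(c,b); m=((P[:,2]>.026)&(P[:,2]<.034)).reshape(b[3]-b[1],-1).astype(np.uint8)
    nn,L,st,_=cv2.connectedComponentsWithStats(m); k=1+np.argmax(st[1:,4]); q=P[L.ravel()==k]
    q=q[(abs(q[:,0]-.503)<.11)&(abs(q[:,1]+.216)<.1)]
    print(name,"plate",cv2.minAreaRect((q[:,:2]*1000).astype(np.float32)),np.median(q[:,2]).round(4))
    th=np.radians(-10.9); rx=np.array([np.cos(th),np.sin(th)]); ry=np.array([-rx[1],rx[0]]); C=np.array([.5035,-.2165])
    h=P[(P[:,2]>.070)&(P[:,2]<.079)&(np.linalg.norm(P[:,:2]-C,axis=1)<.12)]
    X,Y=(h[:,:2]-C)@rx,(h[:,:2]-C)@ry; hist,e=np.histogram(X,np.arange(-.08,.082,.002))
    print([(round(float(x)*1000),int(k)) for x,k in zip(e,hist) if k])
    for lo,hi in((-.075,-.055),(-.055,-.035),(.035,.055),(.055,.075)):
        s=(X>lo)&(X<hi)
        if s.sum()>10: pf=np.polyfit(Y[s],X[s],1); print("  line x0 %.4f slope %.4f n %d Y %.3f..%.3f z %.4f"%(pf[1],pf[0],s.sum(),Y[s].min(),Y[s].max(),h[s,2].max()))
    hi=P[(P[:,2]>.1)&(P[:,2]<.13)]; X,Y=(hi[:,:2]-C)@rx,(hi[:,:2]-C)@ry; print("stored top: X",X.mean().round(4),"Y",Y.min().round(3),Y.max().round(3),"z",hi[:,2].max().round(4))
E
python3 m2.py
```

```text
T 899 n [-0.793 -0.195 -0.577] ywidth 0.1212 top face mid [0.4807 0.1724 0.1158] top centre [0.4775 0.1716 0.1135]
S 622 n [-0.791 -0.213 -0.574] ywidth 0.1217 top face mid [0.4828 0.1721 0.1146] top centre [0.4796 0.1712 0.1123]
T plate ((503.4511413574219, -216.49383544921875), (128.4517822265625, 162.1140899658203), 79.12901306152344) 0.0301
[(-68, 34), (-66, 46), (-64, 35), (-62, 1), (-52, 1), (-50, 44), (-48, 44), (-46, 24), (-14, 8), (-12, 47), (-10, 39), (-8, 12), (-6, 37), (6, 5), (8, 2), (10, 2), (40, 1), (42, 37), (44, 48), (46, 24), (60, 3), (62, 45), (64, 39), (66, 21)]
  line x0 -0.0648 slope -0.0072 n 116 Y -0.051..0.050 z 0.0788
  line x0 -0.0474 slope -0.0066 n 113 Y -0.050..0.048 z 0.0785
  line x0 0.0448 slope -0.0081 n 110 Y -0.050..0.049 z 0.0780
  line x0 0.0644 slope -0.0059 n 108 Y -0.051..0.049 z 0.0784
stored top: X -0.0025 Y -0.053 0.054 z 0.1227
S plate ((503.9143981933594, -216.69406127929688), (133.4331512451172, 161.41275024414062), 79.26165008544922) 0.0304
[(-68, 3), (-66, 37), (-64, 29), (-62, 6), (-60, 1), (-50, 19), (-48, 28), (-46, 20), (-44, 8), (-12, 23), (-10, 27), (-8, 22), (-6, 9), (-4, 57), (-2, 11), (0, 2), (2, 1), (42, 7), (44, 23), (46, 32), (48, 6), (50, 1), (58, 1), (60, 10), (62, 26), (64, 26), (66, 4)]
  line x0 -0.0639 slope -0.0034 n 76 Y -0.051..0.049 z 0.0778
  line x0 -0.0465 slope 0.0009 n 75 Y -0.052..0.049 z 0.0785
  line x0 0.0461 slope -0.0091 n 69 Y -0.050..0.050 z 0.0775
  line x0 0.0636 slope -0.0124 n 67 Y -0.049..0.051 z 0.0784
stored top: X -0.0015 Y -0.051 0.053 z 0.1226
```

```bash
cat > go.py <<'E'
from station import r, vision, telemetry
from h import *
from scipy.spatial.transform import Rotation as Ro
import sys
def axes(yaw,tilt):
    y,t=np.radians(yaw),np.radians(tilt); e=np.array([np.cos(y),np.sin(y),0]); z=np.array([0,0,1.])
    n=-e*np.cos(t)-z*np.sin(t); cx=-e*np.sin(t)+z*np.cos(t); return np.c_[-np.cross(n,cx),n,-cx]
def rel(pos,R):
    s=telemetry.sense(); R0=np.array(s["ee_rot"]); d=R0.T@(np.array(pos)-s["tcp_pos"]); v=Ro.from_matrix(R0.T@R).as_rotvec(degrees=True)
    print("d",d.round(4),"rv",v.round(2),"t",s["time_s"],"F",np.round(s["wrist_force"],2),"w",s["gripper_width"])
TOP=np.array([.4785,.1714,.113]); RC=axes(14.3,35)
SLOT=np.array([.5572,-.2268,.030]); RR=axes(-10.6,0)
E
python3 - <<'E'
from go import *
print(RC.round(3)); rel(TOP-.08*RC[:,2],RC)
E
```

```text
[[ 0.247 -0.794  0.556]
 [-0.969 -0.202  0.142]
 [ 0.    -0.574 -0.819]]
d [0.3515 0.3234 0.0437] rv [32.3  16.84 53.6 ] t 0.1 F [-0.27  0.08 -0.26] w 0.9969721287507238
```

Units first: shifts go in shares of 60 cm and turns go in shares of pi rad. So 0.3515 m / 0.6 = 0.5858, 0.3234 m / 0.6 = 0.539, 53.6 degrees / 180 = 0.2978.

Request:
run_rows --rows '{"ticks":[[0.5,0.0733,0.0667,0.0083,0.0222,0.0117,0.0372],[0.5,0.1467,0.135,0.0183,0.0444,0.0233,0.0744],[0.5,0.22,0.2017,0.0267,0.0667,0.035,0.1117],[0.5,0.2933,0.27,0.0367,0.0894,0.0467,0.1489],[0.5,0.3667,0.3367,0.045,0.1122,0.0583,0.1861],[0.5,0.44,0.405,0.055,0.1344,0.07,0.2233],[0.5,0.5133,0.4717,0.0633,0.1572,0.0817,0.2606],[0.5,0.5858,0.539,0.0728,0.1794,0.0936,0.2978]]}'

```text
time_s: 0.9
tcp_pos: [0.3898, 0.269, 0.1996]
ee_rot: [[0.321, -0.797, 0.512], [-0.947, -0.284, 0.15], [0.026, -0.533, -0.845]]
wrist_force: [1.1, 0.6, 1.8]
gripper_width: 0.507
gripper_force: 0.0
```

Request:
run_rows --rows '{"ticks":[[0.5,0,0,0,0,0,0],[0.5,0,0,0,0,0,0]]}'

```text
time_s: 1.1
tcp_pos: [0.3918, 0.2692, 0.2006]
ee_rot: [[0.319, -0.797, 0.513], [-0.947, -0.283, 0.149], [0.026, -0.533, -0.846]]
wrist_force: [0.1, 0.6, 1.0]
gripper_width: 0.505
gripper_force: 0.0
```

```bash
python3 - <<'E'
from go import *
rel(TOP-.08*RC[:,2],RC)
E
```

```text
d [0.1163 0.009  0.024 ] rv [2.7  1.15 4.41] t 1.1 F [0.15 0.6  1.04] w 0.5045649822265219
```

Scaled: 0.1163 m / 0.6 = 0.1938, 0.08 m / 0.6 = 0.1333, 4.41 degrees / 180 = 0.0245.

Request:
run_rows --rows '{"ticks":[[0.5,0.0667,0.005,0.0133,0.005,0.0022,0.0083],[0.5,0.1333,0.01,0.0267,0.01,0.0044,0.0167],[0.5,0.1938,0.015,0.04,0.015,0.0064,0.0245],[0.5,0.1938,0.015,0.04,0.015,0.0064,0.0245],[0.5,0.1938,0.015,0.04,0.015,0.0064,0.0245]]}'

```text
time_s: 1.6
tcp_pos: [0.4455, 0.1677, 0.2069]
ee_rot: [[0.251, -0.811, 0.528], [-0.968, -0.211, 0.137], [0.0, -0.545, -0.838]]
wrist_force: [-0.2, 0.3, 1.3]
gripper_width: 0.495
gripper_force: 0.0
```

```bash
python3 - <<'E'
from go import *
rel(TOP-.08*RC[:,2],RC); rel(TOP+.034*RC[:,2],RC)
c=vision.capture("wrist"); cv2.imwrite("pics/w1.png",c["pixels"][:,:,::-1]); np.savez("w1.npz",**c)
V,U=np.mgrid[0:420,0:560]; _,P=cloud(c,(0,0,560,420))
mu=TOP-.045*-RC[:,2]-.004*RC[:,1]; n=RC[:,1]
q=P[(abs((P-TOP)@n+.004)<.006)&(np.linalg.norm(P-(TOP+.03*RC[:,2]),axis=1)<.075)&(P[:,2]>.05)]
print(len(q))
if len(q)>50:
    m=q.mean(0); n=np.linalg.svd(q-m,full_matrices=False)[2][2]; n*=-np.sign(n[2]); print("n",n.round(3),"offset from assumed face plane mm",((q-TOP)@RC[:,1]+.004).mean()*1e3)
    cx=-RC[:,2]; cy=-RC[:,0]; a=(q-TOP)@cx; b=(q-TOP)@cy; print("top",np.percentile(a,[99,99.9]).round(4),"y",np.percentile(b,[.3,99.7]).round(4))
E
```

```text
d [0.0045 0.0264 0.0167] rv [1.95 0.14 0.2 ] t 1.6 F [-0.2   0.28  1.31] w 0.49544363453606377
d [0.0048 0.0225 0.1306] rv [1.95 0.14 0.2 ] t 1.6 F [-0.2   0.28  1.31] w 0.49544363453606377
1761
n [-0.77  -0.193 -0.608] offset from assumed face plane mm 1.7824255317322142
top [-0.0014 -0.0006] y [-0.0608  0.0568]
```

View pics/w1.png

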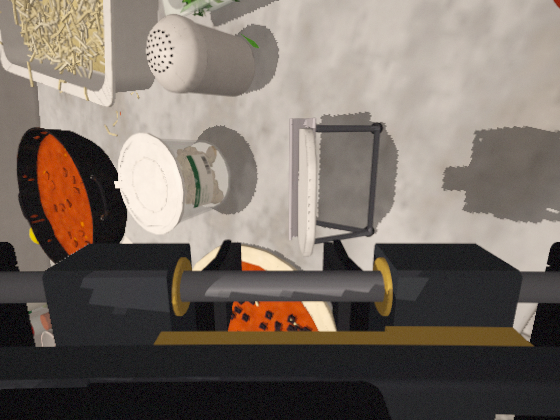

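The wrist view shows the card edge-on at about (308,188), leaning on the rest and clear of the fingers, within 2 mm of my estimate. Next: settle at the pre-grasp pose.

Scaled: 0.0264 m / 0.6 = 0.044, 0.0167 m / 0.6 = 0.0278, 1.95 degrees / 180 = 0.0108.

Request:
run_rows --rows '{"ticks":[[0.5,0.0058,0.044,0.0278,0.0108,0.0008,0.0011],[0.5,0.0058,0.044,0.0278,0.0108,0.0008,0.0011],[0.5,0.0058,0.044,0.0278,0.0108,0.0008,0.0011],[0.5,0.0058,0.044,0.0278,0.0108,0.0008,0.0011]]}'

```text
time_s: 2.05
tcp_pos: [0.4446, 0.1649, 0.2062]
ee_rot: [[0.246, -0.813, 0.527], [-0.969, -0.208, 0.133], [0.001, -0.544, -0.839]]
wrist_force: [0.4, 1.1, -0.8]
gripper_width: 0.496
gripper_force: 0.0
```

```bash
python3 - <<'E'
from go import *
rel(TOP-.08*RC[:,2],RC); rel(TOP+.034*RC[:,2]+.001*RC[:,1],RC)
E
```

```text
d [0.002  0.0246 0.017 ] rv [ 2.07 -0.08  0.01] t 2.05 F [ 0.38  1.05 -0.77] w 0.49553340336202983
d [0.0019 0.0215 0.1309] rv [ 2.07 -0.08  0.01] t 2.05 F [ 0.38  1.05 -0.77] w 0.49553340336202983
```

```bash
python3 - <<'E'
from go import *
s=telemetry.sense(); print(np.round(s["joints"],2), np.round(s["joint_velocities"],3))
E
```

```text
[ 33.26  -6.2  -61.21  71.21 -10.83 -86.98] [-0.575 -0.024 -0.091  0.054 -0.001 -0.008]
```

j3 is on its limit here, because this pose is too folded. I'll move 60 mm further along the approach line, still short of the card, and see if the arm frees up.

Scaled: 0.07 m / 0.6 = 0.1167, 0.03 m / 0.6 = 0.05, 2 degrees / 180 = 0.0111.

Request:
run_rows --rows '{"ticks":[[0.5,0.0033,0.0167,0.05,0.0056,0,0],[0.5,0.0033,0.035,0.1167,0.0111,0,0],[0.5,0.0033,0.035,0.1167,0.0111,0,0],[0.5,0.0033,0.035,0.1167,0.0111,0,0],[0.5,0.0033,0.035,0.1167,0.0111,0,0]]}'

```text
time_s: 2.55
tcp_pos: [0.4557, 0.1793, 0.1835]
ee_rot: [[0.226, -0.826, 0.516], [-0.974, -0.208, 0.093], [0.031, -0.524, -0.851]]
wrist_force: [-0.1, -0.9, -0.4]
gripper_width: 0.497
gripper_force: 0.0
```

```bash
python3 - <<'E'
from go import *
s=telemetry.sense(); print(np.round(s["joints"],2)); rel(TOP+.034*RC[:,2]+.001*RC[:,1],RC)
E
```

```text
[ 27.93  -1.98 -61.22  87.81  -9.2  -99.65]
d [0.0094 0.0187 0.105 ] rv [ 3.43 -2.15 -0.07] t 2.55 F [-0.08 -0.93 -0.39] w 0.4965658659440225
```

Near a wrist singularity with the forearm aligned to the tool. I'll turn the tool 28° about the card's normal so the wrist goes left; the fingers still close square on the card.

```bash
cat >> go.py <<'E'
def phi(R,a): return R@Ro.from_euler("y",a,degrees=True).as_matrix()
PH=28
G=TOP+.016*RC[:,2]+.001*RC[:,1]-.001*RC[:,0]*-1
RG=phi(RC,PH)
def grasp(back): return G+(.019-back)*RG[:,2]
E
python3 - <<'E'
from go import *
print(RG.round(3)); rel(grasp(.08),RG)
E
```

```text
[[-0.043 -0.794  0.607]
 [-0.922 -0.202 -0.33 ]
 [ 0.385 -0.574 -0.723]]
d [-0.0155  0.023   0.0323] rv [ 3.37 25.84  0.77] t 2.55 F [-0.08 -0.93 -0.39] w 0.4965658659440225
```

Scaled: 0.0323 m / 0.6 = 0.0538, 0.023 m / 0.6 = 0.0383, 25.84 degrees / 180 = 0.1436.

Request:
run_rows --rows '{"ticks":[[0.5,-0.0067,0,-0.0333,0,0.0361,0],[0.5,-0.0133,0.0083,-0.0167,0.0056,0.0722,0.0017],[0.5,-0.02,0.025,0.0167,0.0111,0.1083,0.0028],[0.5,-0.0258,0.0383,0.0538,0.0187,0.1436,0.0043],[0.5,-0.0258,0.0383,0.0538,0.0187,0.1436,0.0043],[0.5,-0.0258,0.0383,0.0538,0.0187,0.1436,0.0043],[0.5,-0.0258,0.0383,0.0538,0.0187,0.1436,0.0043]]}'

```text
time_s: 3.25
tcp_pos: [0.4499, 0.1923, 0.1447]
ee_rot: [[-0.044, -0.793, 0.607], [-0.923, -0.201, -0.329], [0.382, -0.575, -0.723]]
wrist_force: [0.1, 0.8, 0.5]
gripper_width: 0.5
gripper_force: 0.0
```

```bash
python3 - <<'E'
from go import *
s=telemetry.sense(); print(np.round(s["joints"],2)); rel(grasp(.08),RG);rel(grasp(0),RG)
E
```

```text
[  52.27   11.07  -60.13   79.43  -43.88 -119.06]
d [-0.0008  0.0007  0.0007] rv [-0.05  0.07 -0.12] t 3.25 F [0.13 0.8  0.55] w 0.49958061889347166
d [-0.0007  0.0008  0.0807] rv [-0.05  0.07 -0.12] t 3.25 F [0.13 0.8  0.55] w 0.49958061889347166
```

Reached. A quick check of the card's position in the wrist depth image from this settled pose:

```bash
python3 - <<'E'
from go import *
c=vision.capture("wrist"); _,P=cloud(c,(0,0,560,420)); cx,n,cy=-RC[:,2],RC[:,1],-RC[:,0]
d=P-TOP; a,e,b=d@cx,d@n,d@cy
m=(a>-.045)&(a<.006)&(abs(b)<.03)&(abs(e)<.015); print(m.sum())
print("hist n mm",np.histogram(e[m]*1e3,np.arange(-15,16,1.5))[0])
k=m&(abs(e)<.007); print("a pct",np.percentile(a[k],[1,50,99,99.9]).round(4))
for lo in(-.04,-.03,-.02,-.01): 
    s=k&(a>lo)&(a<lo+.01); print(lo,s.sum(),e[s].mean().round(4) if s.any() else "")
s=s=(abs(e)<.008)&(a>-.09)&(abs(b)<.08)&(a<.0); print("b",np.percentile(b[s],[.5,99.5]).round(4))
cv2.imwrite("pics/w2.png",c["pixels"][:,:,::-1])
E
```

```text
1217
hist n mm [  0   0   0   0   0   0   0  87 172 173 173 228 186  81 117   0   0   0
   0   0]
a pct [-0.0431 -0.003  -0.0012 -0.0008]
-0.04 0 
-0.03 0 
-0.02 0 
-0.01 1019 0.0005
b [-0.0676  0.0582]
```

View pics/w2.png

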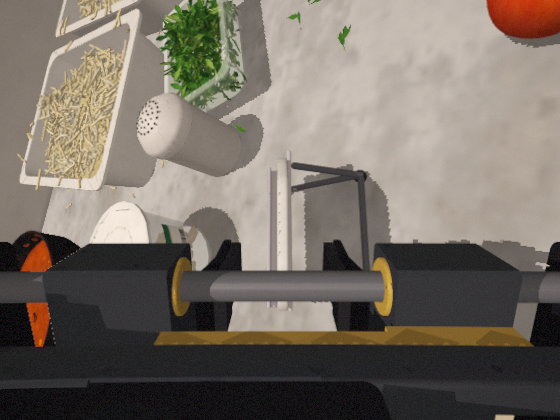

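The card's edge sits midway between the fingers (px x≈284, fingers at 235 and 330). Its end face is centred +0.8 mm from nominal, which matches my 1 mm correction. Going in and closing.

Scaled: 0.081 m / 0.6 = 0.135, 0.07 m / 0.6 = 0.1167.

Request:
run_rows --rows '{"ticks":[[0.5,0,0,0.05,0,0,0],[0.5,0,0.0013,0.0917,0,0,0],[0.5,0,0.0013,0.1167,0,0,0],[0.5,0,0.0013,0.135,0,0,0],[0.5,0,0.0013,0.135,0,0,0],[0.5,0,0.0013,0.135,0,0,0]]}'

```text
time_s: 3.9
tcp_pos: [0.4987, 0.1651, 0.0862]
ee_rot: [[-0.045, -0.793, 0.608], [-0.923, -0.2, -0.33], [0.383, -0.576, -0.722]]
wrist_force: [-0.7, -0.1, 0.1]
gripper_width: 0.501
gripper_force: 0.0
```

Request:
run_rows --rows '{"ticks":[[0,0,0,0,0,0,0],[0,0,0,0,0,0,0],[0,0,0,0,0,0,0],[0,0,0,0,0,0,0]]}'

```text
time_s: 4.3
tcp_pos: [0.4982, 0.1663, 0.0849]
ee_rot: [[-0.042, -0.793, 0.608], [-0.922, -0.203, -0.329], [0.384, -0.574, -0.723]]
wrist_force: [0.4, -0.8, 0.4]
gripper_width: 0.221
gripper_force: 0.0
```

```bash
python3 - <<'E'
from go import *
rel(grasp(0),RG)
rel(grasp(0)-.1*RC[:,2],RG)
E
```

```text
d [ 0.0003 -0.0005 -0.0004] rv [-0.06  0.05  0.02] t 4.3 F [ 0.41 -0.83  0.43] w 0.2205402777907186
d [ 0.0472 -0.0006 -0.0887] rv [-0.06  0.05  0.02] t 4.3 F [ 0.41 -0.83  0.43] w 0.2205402777907186
```

Request:
run_rows --rows '{"ticks":[[0,0,0,0,0,0,0],[0,0,0,0,0,0,0],[0,0,0,0,0,0,0],[0,0,0,0,0,0,0],[0,0,0,0,0,0,0],[0,0,0,0,0,0,0]]}'

```text
time_s: 4.9
tcp_pos: [0.4989, 0.1662, 0.0851]
ee_rot: [[-0.043, -0.793, 0.608], [-0.922, -0.203, -0.329], [0.384, -0.575, -0.722]]
wrist_force: [0.4, 1.5, 3.1]
gripper_width: 0.092
gripper_force: 30.0
```

Request:
run_rows --rows '{"ticks":[[0,0.0083,0,-0.015,0,0,0],[0,0.015,0,-0.03,0,0,0],[0,0.0233,0,-0.0433,0,0,0],[0,0.0317,-0.005,-0.0583,0,0,0],[0,0.05,-0.025,-0.0917,0,0,0],[0,0.0667,-0.05,-0.125,0,0,0],[0,0.0667,-0.05,-0.125,0,0,0]]}'

```text
time_s: 5.6
tcp_pos: [0.4748, 0.1607, 0.1732]
ee_rot: [[-0.043, -0.792, 0.609], [-0.924, -0.2, -0.326], [0.38, -0.576, -0.723]]
wrist_force: [-0.4, 1.7, -0.5]
gripper_width: 0.091
gripper_force: 30.0
```

```bash
python3 - <<'E'
from go import *
s=telemetry.sense(); print(np.round(s["joints"],2))
for R in(phi(RR,28),): rel([.5572,-.2268,.25],R)
E
```

```text
[  46.1     7.79  -58.97   80.31  -42.41 -112.29]
d [ 0.3837 -0.0319  0.1211] rv [-41.84   7.86   5.03] t 5.6 F [-0.44  1.75 -0.54] w 0.0907565634382681
```

```bash
cat >> go.py <<'E'
TG=np.array([.4989,.1662,.0851])
FOOT=RG.T@(TOP+.0015*RC[:,2]+.0008*RC[:,1]+.09*RC[:,2]-TG)   # card_foot in tool frame
RP=phi(RR,PH)
def place(z,dx=0,dy=0,fo=FOOT,R=RP): return np.array([SLOT[0],SLOT[1],z])-RR[:,1]*dx-RR[:,0]*dy-R@fo
E
python3 - <<'E'
from go import *
s=telemetry.sense(); f=np.array(s["tcp_pos"])+np.array(s["ee_rot"])@FOOT; print("FOOT",FOOT.round(4),"foot world",f.round(4)); rel(place(.16),RP); print(place(.16),RP.round(3))
E
```

```text
FOOT [-0.0361 -0.0001  0.0465] foot world [0.5047 0.179  0.1259]
d [ 0.3807 -0.01    0.1462] rv [-41.84   7.86   5.03] t 5.6 F [-0.44  1.75 -0.54] w 0.0907565634382681
[ 0.55528529 -0.23669429  0.21804394] [[-0.162 -0.983 -0.086]
 [-0.868  0.184 -0.461]
 [ 0.469  0.    -0.883]]
```

Units first: shifts go in shares of 60 cm and turns go in shares of pi rad. So 0.335 m / 0.6 = 0.5583, 0.29 m / 0.6 = 0.4833, -41.84 degrees / 180 = -0.2324.

Request:
run_rows --rows '{"ticks":[[0,0.05,-0.02,-0.0167,-0.0222,0.0044,0.0028],[0,0.1167,-0.02,0.0083,-0.05,0.0089,0.0056],[0,0.1833,-0.02,0.0417,-0.0833,0.0133,0.0089],[0,0.2583,-0.0183,0.075,-0.1167,0.0194,0.0128],[0,0.3333,-0.0183,0.105,-0.15,0.0256,0.0167],[0,0.4083,-0.0167,0.1417,-0.1833,0.0317,0.0206],[0,0.4833,-0.0167,0.175,-0.2111,0.0378,0.0244],[0,0.5583,-0.0167,0.2083,-0.2324,0.0437,0.0279]]}'

```text
time_s: 6.4
tcp_pos: [0.545, -0.1907, 0.2143]
ee_rot: [[-0.162, -0.982, -0.092], [-0.865, 0.187, -0.465], [0.474, 0.004, -0.88]]
wrist_force: [2.1, 1.3, 0.0]
gripper_width: 0.09
gripper_force: 30.0
```

```bash
python3 - <<'E'
from go import *
rel(place(.16),RP)
E
```

```text
d [ 0.0399 -0.0187  0.0172] rv [ 0.3  -0.3  -0.03] t 6.4 F [2.11 1.28 0.03] w 0.08973314153002042
```

Scaled: 0.0399 m / 0.6 = 0.0665, 0.02 m / 0.6 = 0.0333, -0.3 degrees / 180 = -0.0017.

Request:
run_rows --rows '{"ticks":[[0,0.0333,-0.015,0.015,0.0017,-0.0017,0],[0,0.0665,-0.0312,0.0287,0.0017,-0.0017,0],[0,0.0665,-0.0312,0.0287,0.0017,-0.0017,0],[0,0.0665,-0.0312,0.0287,0.0017,-0.0017,0],[0,0.0665,-0.0312,0.0287,0.0017,-0.0017,0]]}'

```text
time_s: 6.9
tcp_pos: [0.5544, -0.234, 0.2185]
ee_rot: [[-0.161, -0.983, -0.083], [-0.868, 0.182, -0.462], [0.469, -0.002, -0.883]]
wrist_force: [-0.1, 0.6, -0.8]
gripper_width: 0.089
gripper_force: 30.0
```

```bash
python3 - <<'E'
from go import *
rel(place(.16),RP); f=place(.16)+RP@FOOT
a=vision.capture("scene");b=vision.capture("top"); w=vision.capture("wrist")
np.savez("c1.npz",**{f"{n}_{k}":v for n,c in(("scene",a),("top",b),("wrist",w)) for k,v in c.items()})
S,T=load("c1.npz"); z=np.load("c1.npz"); W={k:z["wrist_"+k] for k in("pixels","z_map","K","distortion","world_from_camera")}
cv2.imwrite("pics/s1.png",np.hstack([cv2.resize(a["pixels"][80:280,240:440,::-1],(400,400)),cv2.resize(b["pixels"][140:340,260:460,::-1],(400,400))]))
s=telemetry.sense(); R=np.array(s["ee_rot"]); f=np.array(s["tcp_pos"])+R@FOOT
C=phi(R,-PH); cx,n,cy=-C[:,2],C[:,1],-C[:,0]
for nm,c in(("S",S),("T",T),("W",W)):
    _,P=cloud(c,(0,0,560,420)); d=P-f; x,y,e=d@cx,d@cy,d@n
    m=(abs(e)<.008)&(abs(y)<.07)&(x>-.01)&(x<.05); q=d[m]
    if m.sum()<30: print(nm,m.sum()); continue
    A=np.c_[x[m],y[m],np.ones(m.sum())]
    for _ in range(3):
        co=np.linalg.lstsq(A,e[m],rcond=None)[0]; m2=abs(A@co-e[m])<.0015
        A2=A[m2]; co=np.linalg.lstsq(A2,e[m][m2],rcond=None)[0]
    print(nm,m.sum(),"face e=",co.round(4),"rms",(A2@co-e[m][m2]).std().round(4),"x min",np.percentile(x[m],[.2,1]).round(4),"y",np.percentile(y[m],[.3,99.7]).round(4))
E
```

```text
d [ 0.002  -0.0014  0.0015] rv [-0.17  0.02  0.06] t 6.9 F [-0.09  0.61 -0.76] w 0.0886596441707974
S 428 face e= [-0.001  -0.0038  0.0024] rms 0.0007 x min [-0.0021  0.0003] y [-0.0341  0.0616]
T 95 face e= [ 0.0031 -0.0083  0.002 ] rms 0.0004 x min [0.0025 0.0035] y [-0.058   0.0606]
W 0
```

View pics/s1.png

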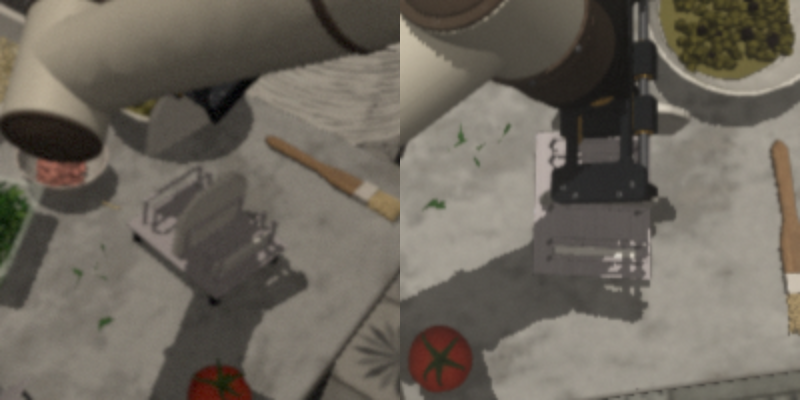

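The card hangs over the rack and the stored card is undisturbed. Both cameras put the card's face 1.5–2 mm further +x than the kinematics say. The rack was measured with the same cameras, so I shift the target by −1.5 mm, lower to just above the hoops and compare again.

```bash
python3 - <<'E'
from go import *
rel(place(.092,-.0015),RP)
E
```

```text
d [-0.0297  0.0007  0.0625] rv [-0.26  0.04  0.08] t 7.05 F [ 0.67 -0.39 -0.19] w 0.08861896706921187
```

Scaled: 0.0625 m / 0.6 = 0.1042, 0.031 m / 0.6 = 0.0517, -0.2 degrees / 180 = -0.0011.

Request:
run_rows --rows '{"ticks":[[0,-0.025,0.0005,0.0517,-0.0006,0,0],[0,-0.0495,0.0012,0.1042,-0.0011,0,0],[0,-0.0495,0.0012,0.1042,-0.0011,0,0],[0,-0.0495,0.0012,0.1042,-0.0011,0,0],[0,-0.0495,0.0012,0.1042,-0.0011,0,0]]}'

```text
time_s: 7.55
tcp_pos: [0.5553, -0.2369, 0.1522]
ee_rot: [[-0.163, -0.983, -0.082], [-0.868, 0.183, -0.461], [0.469, -0.004, -0.883]]
wrist_force: [0.5, -0.3, -0.5]
gripper_width: 0.085
gripper_force: 30.0
```

```bash
cat > chk.py <<'E'
from go import *
rel(place(.092,-.0015),RP)
s=telemetry.sense(); R=np.array(s["ee_rot"]); f=np.array(s["tcp_pos"])+R@FOOT; rx=-RR[:,1]; ry=-RR[:,0]
print("foot rel slot: x %.4f y %.4f z %.4f"%((f-SLOT)@rx,(f-SLOT)@ry,f[2]))
for nm in("scene","top"):
    P=[]
    for _ in range(3): P.append(cloud(vision.capture(nm),(250,130,420,300))[1])
    P=np.concatenate(P); d=P-SLOT; x,y=d@rx,d@ry
    h=(P[:,2]>.071)&(P[:,2]<.0785)&(abs(y)<.05)
    for lo,hi in((-.12,-.111),(-.111,-.092),(-.017,-.003),(.003,.017)):
        k=h&(x>lo)&(x<hi); print(nm,"hoop",k.sum(),x[k].mean().round(4) if k.any() else "",np.polyfit(y[k],x[k],1).round(4) if k.sum()>20 else "")
    k=(P[:,2]>f[2]+.004)&(P[:,2]<f[2]+.05)&(abs(x)<.015)&(abs(y)<.055)
    if k.sum()>20: 
        A=np.c_[P[k,2]-f[2],y[k],np.ones(k.sum())]; xx=x[k]
        for _ in range(4):
            co=np.linalg.lstsq(A,xx,rcond=None)[0]; g=abs(A@co-xx)<.002; A,xx=A[g],xx[g]
        print(nm,"card near face x=",co.round(4),len(xx), "kin expects",((f-SLOT)@rx-.004).round(4), "yrange",np.percentile(A[:,1],[.5,99.5]).round(4))
E
python3 chk.py
```

```text
d [-0.0012  0.0016  0.0018] rv [-0.24  0.05 -0.04] t 7.55 F [ 0.5  -0.27 -0.48] w 0.08518793284954697
foot rel slot: x 0.0003 y -0.0002 z 0.0942
scene hoop 174 -0.1182 [ 0.0037 -0.1182]
scene hoop 212 -0.1012 [ 0.0016 -0.1012]
scene hoop 202 -0.0086 [-0.0021 -0.0086]
scene hoop 190 0.009 [-0.0001  0.009 ]
scene card near face x= [-0.01   -0.0024 -0.0018] 780 kin expects -0.0037 yrange [-0.0294  0.0543]
top hoop 197 -0.1185 [-0.0007 -0.1185]
top hoop 329 -0.102 [ 1.00e-04 -1.02e-01]
top hoop 171 -0.01 [-0.0076 -0.0101]
top hoop 0  
top card near face x= [ 0.0121  0.0053 -0.0029] 175 kin expects -0.0037 yrange [-0.0546  0.0539]
```

Relative to the hoops in the same images, the card is about +2.1 mm off the slot's centre. I correct that (tool +y), then enter the slot gently, watching the force.

Scaled: 0.0264 m / 0.6 = 0.044, 0.0021 m / 0.6 = 0.0035.

Request:
run_rows --rows '{"ticks":[[0,0,0.0035,0,0,0,0],[0,0,0.0035,0,0,0,0],[0,-0.0058,0.0035,0.011,0,0,0],[0,-0.0117,0.0035,0.0217,0,0,0],[0,-0.0175,0.0035,0.033,0,0,0],[0,-0.0233,0.0035,0.044,0,0,0],[0,-0.0233,0.0035,0.044,0,0,0]]}'

```text
time_s: 8.55
tcp_pos: [0.5521, -0.2368, 0.1189]
ee_rot: [[-0.161, -0.983, -0.086], [-0.869, 0.183, -0.461], [0.469, 0.0, -0.883]]
wrist_force: [1.8, -0.3, -1.4]
gripper_width: 0.091
gripper_force: 30.0
```

```bash
python3 chk.py
```

```text
d [ 0.014  -0.0016 -0.0278] rv [-0.02  0.06  0.06] t 8.55 F [ 1.8  -0.3  -1.42] w 0.0909600540998687
foot rel slot: x -0.0032 y -0.0006 z 0.0609
scene hoop 179 -0.1183 [ 0.0018 -0.1183]
scene hoop 215 -0.1011 [-0.0027 -0.1011]
scene hoop 226 -0.0073 [-0.0025 -0.0072]
scene hoop 0  
scene card near face x= [ 0.0202 -0.0001 -0.006 ] 546 kin expects -0.0072 yrange [-0.0222  0.0548]
top hoop 201 -0.1185 [-0.0012 -0.1185]
top hoop 334 -0.1021 [-0.0018 -0.1021]
top hoop 49 -0.0098 [ 0.0292 -0.0085]
top hoop 0  
top card near face x= [ 0.0302  0.0121 -0.0077] 144 kin expects -0.0072 yrange [-0.0548  0.0541]
```

The card is in the slot with little force. I'll ease back 1 mm and keep lowering.

Scaled: 0.0203 m / 0.6 = 0.0338, -0.002 m / 0.6 = -0.0033.

Request:
run_rows --rows '{"ticks":[[0,-0.0033,-0.0017,0.0067,0,0,0],[0,-0.0075,-0.0017,0.0142,0,0,0],[0,-0.0117,-0.0017,0.0217,0,0,0],[0,-0.015,-0.0017,0.0283,0,0,0],[0,-0.018,-0.0017,0.0338,0,0,0],[0,-0.018,-0.0017,0.0338,0,0,0]]}'

```text
time_s: 9.45
tcp_pos: [0.5524, -0.2371, 0.0965]
ee_rot: [[-0.162, -0.983, -0.087], [-0.868, 0.184, -0.461], [0.469, 0.001, -0.883]]
wrist_force: [-0.4, 0.9, -0.1]
gripper_width: 0.087
gripper_force: 30.0
```

```bash
python3 - <<'E'
from go import *
s=telemetry.sense(); f=np.array(s["tcp_pos"])+np.array(s["ee_rot"])@FOOT; print("x y",((f-SLOT)@-RR[:,1]).round(4),((f-SLOT)@-RR[:,0]).round(4),"z",f[2].round(4))
E
```

```text
x y -0.0028 -0.0009 z 0.0385
```

The edge is now at 38 mm, well under 50 mm, so there is no spacer in this slot. Last millimetres in small steps.

Scaled: 0.005 m / 0.6 = 0.0083, 0.0035 m / 0.6 = 0.0058.

Request:
run_rows --rows '{"ticks":[[0,-0.0015,0,0.003,0,0,0],[0,-0.003,0,0.0058,0,0,0],[0,-0.0043,0,0.0083,0,0,0],[0,-0.0043,0,0.0083,0,0,0]]}'

```text
time_s: 9.85
tcp_pos: [0.5526, -0.2372, 0.0914]
ee_rot: [[-0.162, -0.983, -0.086], [-0.868, 0.184, -0.461], [0.469, 0.0, -0.883]]
wrist_force: [-0.5, 0.8, -0.1]
gripper_width: 0.088
gripper_force: 30.0
```

Request:
run_rows --rows '{"ticks":[[0,-0.001,0,0.0018,0,0,0],[0,-0.0018,0,0.0033,0,0,0],[0,-0.0018,0,0.0033,0,0,0]]}'

```text
time_s: 10.15
tcp_pos: [0.5527, -0.2371, 0.0892]
ee_rot: [[-0.162, -0.983, -0.086], [-0.868, 0.184, -0.461], [0.469, -0.0, -0.883]]
wrist_force: [0.2, 0.4, -0.7]
gripper_width: 0.091
gripper_force: 30.0
```

Scaled: 0.0009 m / 0.6 = 0.0015, -0.0005 m / 0.6 = -0.0008.

Request:
run_rows --rows '{"ticks":[[0,-0.0008,0,0.0015,0,0,0],[0,-0.0008,0,0.0015,0,0,0]]}'

```text
time_s: 10.35
tcp_pos: [0.5529, -0.2371, 0.0885]
ee_rot: [[-0.162, -0.983, -0.085], [-0.868, 0.183, -0.461], [0.469, -0.001, -0.883]]
wrist_force: [0.1, 0.5, 0.3]
gripper_width: 0.089
gripper_force: 30.0
```

Request:
run_rows --rows '{"ticks":[[0,-0.0008,0,0.0015,0,0,0],[0,-0.0008,0,0.0015,0,0,0]]}'

```text
time_s: 10.55
tcp_pos: [0.5532, -0.2371, 0.0885]
ee_rot: [[-0.162, -0.983, -0.085], [-0.868, 0.183, -0.462], [0.47, -0.001, -0.883]]
wrist_force: [-1.1, 0.8, 4.5]
gripper_width: 0.092
gripper_force: 30.0
```

Contact with the floor (4.5 N). Open a little, so the fingers stay clear of the stored card, and back out along the tool axis.

Request:
run_rows --rows '{"ticks":[[0.3,0,0,0,0,0,0],[0.3,0,0,0,0,0,0],[0.3,0,0,0,0,0,0],[0.3,0,0,0,0,0,0],[0.3,0,0,0,0,0,0]]}'

```text
time_s: 11.05
tcp_pos: [0.5527, -0.2371, 0.0871]
ee_rot: [[-0.162, -0.983, -0.086], [-0.868, 0.184, -0.461], [0.469, -0.0, -0.883]]
wrist_force: [-0.2, -0.2, -0.1]
gripper_width: 0.297
gripper_force: 0.0
```

Request:
run_rows --rows '{"ticks":[[0.3,0,0,-0.0333,0,0,0],[0.3,0,0,-0.075,0,0,0],[0.3,0,0,-0.1333,0,0,0],[0.3,0,0,-0.2,0,0,0],[0.3,0,0,-0.25,0,0,0],[0.3,0,0,-0.25,0,0,0]]}'

```text
time_s: 11.65
tcp_pos: [0.5687, -0.1662, 0.2241]
ee_rot: [[-0.164, -0.984, -0.076], [-0.869, 0.181, -0.461], [0.467, -0.009, -0.884]]
wrist_force: [0.1, 0.3, -0.3]
gripper_width: 0.3
gripper_force: 0.0
```

Request:
run_rows --rows '{"ticks":[[0.3,-0.05,0.0667,0,0,0,0],[0.3,-0.0833,0.15,0,0,0,0],[0.3,-0.0833,0.2333,0,0,0,0],[0.3,-0.0833,0.3167,0,0,0,0],[0.3,-0.0833,0.3167,0,0,0,0]]}'

```text
time_s: 12.15
tcp_pos: [0.381, -0.0909, 0.1951]
ee_rot: [[-0.16, -0.983, -0.09], [-0.868, 0.183, -0.462], [0.47, 0.004, -0.882]]
wrist_force: [0.4, -0.5, -0.4]
gripper_width: 0.3
gripper_force: 0.0
```

```bash
python3 - <<'E'
from go import *
a=vision.capture("scene");b=vision.capture("top"); rx,ry=-RR[:,1],-RR[:,0]
cv2.imwrite("pics/f.png",np.hstack([cv2.resize(a["pixels"][80:280,240:440,::-1],(400,400)),cv2.resize(b["pixels"][140:340,260:460,::-1],(400,400))]))
for c in(a,b):
    P=cloud(c,(250,130,420,300))[1]; d=P-SLOT; x,y=d@rx,d@ry
    k=(P[:,2]>.085)&(P[:,2]<.13)&(abs(x)<.02)&(abs(y)<.08)
    if k.sum()>10: print(k.sum(),"top z",P[k,2].max().round(4),"x",np.percentile(x[k],[1,50,99]).round(4),"y",np.percentile(y[k],[.5,99.5]).round(4),"dx/dz",np.polyfit(P[k,2],x[k],1)[0].round(3))
    k=(P[:,2]>.085)&(P[:,2]<.13)&(abs(x+.055)<.02)&(abs(y)<.08); print("stored",k.sum(),P[k].mean(0).round(3))
E
```

```text
stored 0 [nan nan nan]
425 top z 0.125 x [-0.0068 -0.004   0.0035] y [-0.056   0.0586] dx/dz 0.156
stored 323 [ 0.501 -0.213  0.109]<stdin>:8: RuntimeWarning: Mean of empty slice.
  ret = um.true_divide(
```

View pics/f.png

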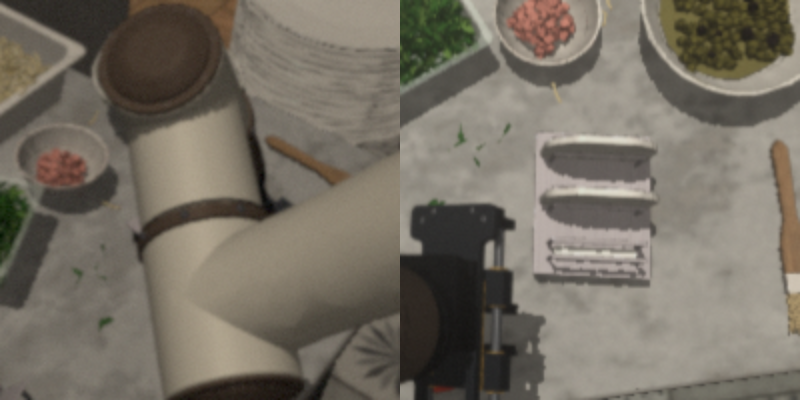

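The top view shows the card standing in the far slot at about (600,148). Its top is at about the same height as the stored card's (~123–125 mm), so it is fully down, and it is centred within 2 mm. The stored card and the bowl are unmoved and the gripper is clear.

```bash
python3 -c "
from station import r, vision, telemetry
print(r.finish_job())"
```

```text
the job is handed in; nothing more can be done
None
```

The card is standing fully down and let go in the far slot, the one without the spacer, and the job was handed in at about 12 s of the 48 s; no verdict was printed.

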